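# Free the dial scale and tare out the jar

### The arm

A 6-joint arm with a two-finger parallel gripper is mounted at the origin on the work surface. World frame = base frame: x ahead of the robot, y to its left, z up, the work surface at z = 0. Lengths are in mm, angles in rad, forces in N, time in s.
With the tool pointing down it reaches from about 350 to 775 mm from the base axis. Payload 7.3 kg.
Tool frame: the origin (TCP) lies between the finger pads; the fingertips stand 8 mm ahead of it and the grasp point (between the pads) lies 11 mm behind it; y points along the fingers, z is the direction in which the jaws open and shut, and the axes are right-handed (so a half turn about y gives the same grasp; the last joint's range is limited). The gripper opens to 92 mm and grips with 3 to 60 N. Pads are 19 mm wide; open, the fingers measure 130 mm over their backs; the gripper's body (75 mm by 190 mm) begins 47 mm behind the grasp point.
Start: joints at [-1.297, 0.342, 1.524, -0, 1.275, -0.146], TCP at [214.002, -479.424, 234.741] pointing down, gripper open.
Joint ranges: [-2.53, 2.53], [-0.77, 2.02], [0.04, 2.7], [-1, 4.14], [0.28, 2.66], [-3.11, 3.11]. Speed limits (rad/s): [2.57, 2.57, 3.14, 3.14, 3.14, 3.14].

### API

Orientations are given as [roll, pitch, yaw] about the fixed x, y, z axes, in that order (R = Rz(yaw) Ry(pitch) Rx(roll)).
In Python, from plant import bot, vision, job gives the robot as it stands. The module is installed in compiled form; this text tells all that it offers.
- The arm moves only by the tool arm_command, never from a script. Its argument "deltas" is a list of rows, each a list of 4 numbers: the shift along the tool's x, y, z in m, then the turn about the tool's y in degrees. In form: [[x, y, z, twist], ...]. A call has 1 to 5 rows; each row shifts and turns the commanded pose from where the row before left it, along the tool's axes as they then stand; what a row does not reach is not made up. A row lasts 1/10 s, in which the tool goes at most 50 mm and 8.59 degrees, less where a joint would pass 70% of its speed; a pose out of reach is approached as far as the arm can. A call is refused whole if a number of a shift passes 0.05 or a number of a turn 8.59, either way. A call with a gripper value outside its range is refused whole. "claw" is the closure in counts, from 0 (fully open) to 255 (shut), set as the call begins (left out, the last holds). The fingers move at their own pace and stop on an object; the grip force is fixed at half the most. Time passes only in rows, so rows that do not move let the fingers close. It gives the time, the measured TCP pose, the force and the opening at its end, in the units of the state.
- bot.get_obs(): the state, without advancing time (a new reading comes with each control period).
- vision.capture(name): name is "scene" or "side" or "wrist"; returns a dict with "img" (384x512x3 uint8, red, green, blue), "camera_matrix" (3x3 intrinsics, pixels), "world_to_cam" (4x4, takes a point from world to camera coordinates); the wrist camera has in their place "mount" (4x4, takes a point from camera to tool coordinates, whose origin is the TCP and whose axes are the tool frame's). Camera axes: x right, y down, z forward; pixel columns grow to the right and rows downward; lengths in mm; the calibration is good to about 2 mm. The wrist camera is an equidistant fisheye: a pixel r from the principal point sees the ray r / f radians off the axis. A picture is of the moment at which its call begins: read the wrist's pose just before it. There is no depth.
- job.close_job(): hands the job in, once; it reports no verdict.
Trained networks look in a picture, given as the dict that the camera call returned (one of the last four; its "shot" number tells which), for a name from the list of things; names that differ only in an ending like _2 or _b are one class to them, and where a whole thing is asked for, a point or a joint stands for the part that bears it (a point fixed in the world has none). Each returns a list of dicts, best first, with "confidence" (0 to 1); they miss things now and then, are a little off and sometimes report something else, mostly with a low value. They report only what shows in the picture. A call takes as long as a camera call. They do not tell look-alikes from the thing itself.
- vision.find_in(picture, name): "xyz" ([x, y, z] in mm, in the coordinates of the camera as it stood for that picture, good to about 4 mm: the middle of the surface that is visible of it).
- vision.regions_of(picture, name): "mask" (384x512 bool, what is visible of it).
The state is a dict: "time": time; "joint_positions": joint angles; "dq": joint speeds; "tau": joint torques, N m; "tool_pos": TCP position; "tcp_rot": TCP orientation; "contact_force": force on the tool from outside, world axes, zero at the start; "moment": the same for the moment, N m; "grip_width": finger opening in mm.
Only numpy, scipy, OpenCV 4.12 (cv2) and the standard library are available. Lean on these libraries where they do the work, as an engineer would, in place of code of your own. Each camera call takes 0.05 s, during which the arm holds its last target. There are 200 camera calls.

### The job

The jar is already standing on the pan of the dial scale, but the swivel hasp still holds the pan down. First swing the hasp well clear of the pan's catch, so that the needle swings to the jar's weight; then turn the dial's bezel by its wings until the zero wedge stands under the needle, so that the scale reads zero with the jar on it. Leave the jar standing on the pan and do not knock the other things about.

Things in the scene. Friction and masses are not known exactly. Their poses are not given: they have to be found in the camera images.
- scale: Dial scale, a low white box 230 x 420 x 50 mm (scale x, y, z) fixed to the bench, deck at 50 mm. Origin: centre of its underside. Its x points away from the robot at yaw 0; yaw varies by 0.25 rad either way. The dial lies face up on its right half (-y), the weigh pan stands on its left half (+y), the hasp lies along its front edge (-x) before the pan.
- guard_bar (a point): Middle of the fixed guard bar, 10 mm thick, bridging the dial along scale x right over the dial's centre: posts 98 mm before and behind the centre, underside 107 mm above the bench. Wings pass under it, a gripper's fingers cannot: a push at the rim must end with the finger's middle about 25 mm short of the bar's line and go on with another wing.
- dial_centre (a point): Point on the deck (50 mm above the bench) on the axis of bezel and needle, at scale x 0, y -105 mm.
- bezel (a joint): Bezel angle, rad, counter-clockwise positive from above, stops at 6.3 and -6.3; 0 when the zero wedge points along scale +x from dial_centre. A ring 136 mm across with glass, top 63 mm above the bench; the white dial face with its 36 divisions turns with it. Friction (0.12 N m, about 2 N at a wing) holds it where it is left. Starts at 0 to 0.9.
- zero_mark (a point): Inner point of the zero wedge, the single broad black mark (13 mm wide) with a pointed inner end on the dial face, 43 mm from dial_centre; a white bar on the dark ring stands outside it. The other marks are thin ticks 10 degrees apart.
- wing0 (a point): Middle of the top of a wing of the bezel. The three wings are upright radial blades 22 mm long (from 53 to 75 mm from the axis), 8 mm thick, standing from 62 to 88 mm above the bench; this one is 60 degrees counter-clockwise of the zero wedge. Push it sideways near its middle, 64 mm from the axis.
- wing1 (a point): Same for the wing 180 degrees from the zero wedge.
- wing2 (a point): Same for the wing 60 degrees clockwise of the zero wedge.
- needle (a joint): Angle of the black needle from where it stands while the pan is locked, rad, counter-clockwise positive. Once the hasp is off, the pan rises 5 to 14 mm and the needle swings 0.8 to 2.0 rad, depending on the jar's unknown mass, and rests within about a second. It lies under the glass and cannot be touched; touching pan or jar disturbs it.
- needle_tip (a point): Near the long thin end of the needle, 43 mm from dial_centre (the short broad end is its tail). After unlocking it rests pointing to scale -y, within 0.6 rad. The scale reads zero when needle_tip and zero_mark coincide seen from above; the wedge must then go 0.9 to 3.0 rad clockwise from its start.
- hasp (a joint): Hasp angle, rad: 0 closed (bar along scale +y over the pan's catch), growing as its free end swings towards scale -x (counter-clockwise from above); stop at 1.7. It swings level about an upright pivot, friction under 2 N at the tab, and stays where it is left. The catch is free from about 0.45 rad; well clear means beyond 0.9 rad.
- hasp_pivot (a point): On the hasp's pivot axis, at the underside of the bar, 62 mm above the bench, at scale x -85, y +50 mm.
- hasp_tab (a point): Middle of the top of the hasp's upright tab, a 12 x 12 mm post at the free end, 90 mm from the pivot; its top is 101 mm and the flat bar's top 67 mm above the bench. Between the tab and the pan's rim there are about 48 mm free for a finger to push the tab towards scale -x.
- pan_centre (a point): Centre of the top of the round steel pan, at scale x +35, y +105 mm, 136 mm across, its rim 3 mm high; 78 mm above the bench while locked. Its catch, a flat tongue 18 mm wide, sticks out 64 mm from its rim to scale -x at scale y +105 mm, under the hasp; its top is 62 mm above the bench while locked and rises with the pan.
- jar: White jar, 68 mm across and 75 mm high, of unknown mass, standing loose on the middle of the pan (its top 153 mm above the bench while locked). Origin: centre of its underside.
- vial: Amber vial, 26 mm across, 60 mm high, standing loose on the deck of the scale between dial and pan, towards the back. To be left alone. Origin: centre of its underside.
- flask: Clear small bottle, 48 mm across, 85 mm high, standing on the bench in front of the dial. To be left alone. Origin: centre of its underside.
- tall_bottle: White bottle, 68 mm across, 170 mm high, on the bench to the right. To be left alone. Origin: centre of its underside.
- spatula: Spatula lying on the bench to the left. To be left alone.
Things that resemble listed ones, but are neither listed nor needed, are in the scene too. What is shaped like the jar but turquoise is not meant.

How it is judged:
By the outcome, as a careful person would: the job done as asked, in the order asked, and still so for the second after the job is handed in, with the robot touching nothing.
It also fails if it takes over 72 s, if anything falls off the work surface, if the arm or the gripper's body presses on something with over 40 N, if the wrist force passes 120 N, or if a joint passes its speed limit or range.

## Working session

There is one attempt and no reset: what is moved stays moved. The work goes in short steps, Python scripts to look and compute and a tool call to move; the robot and the scene stay as the last step left them, time stands still between calls to the robot, and variables do not carry over. Pictures are saved under pics/ and viewed, about 8 in all and at most 12, crops included, and the job is handed in when it is done.

Besides the shell and the picture viewer there is one more tool, called after "Request:" as a command line: name --pt "numbers of a row" for each row, then --argument value for the rest. arm_command: Moves the arm, as the interface text tells. Its arguments: {"type":"object","properties":{"deltas":{"type":"array","items":{"type":"array","items":{"type":"number"}}},"claw":{"type":"number"}},"required":["deltas"]}

```bash
mkdir -p pics; cat > h.py <<'E'
import numpy as np, cv2
from plant import bot, vision, job
from scipy.spatial.transform import Rotation as R
def w2c(c,p): 
    p=np.asarray(p,float); q=c["world_to_cam"]@np.append(p,1); return q[:3]
def proj(c,p):
    q=c["camera_matrix"]@w2c(c,p); return q[:2]/q[2]
def toworld(c,x): return (np.linalg.inv(c["world_to_cam"])@np.append(x,1))[:3]
def ray(c,uv,z):
    M=np.linalg.inv(c["world_to_cam"]); d=M[:3,:3]@np.linalg.inv(c["camera_matrix"])@[uv[0],uv[1],1]; o=M[:3,3]
    return o+d*(z-o[2])/d[2]
E
python3 - <<'E'
from h import *
o=bot.get_obs(); print({k:np.round(v,3) for k,v in o.items()})
ims=[]
for n in("scene","side"):
    c=vision.capture(n); cv2.imwrite(f"pics/{n}0.png",c["img"][:,:,::-1])
    print(n,np.round(np.linalg.inv(c["world_to_cam"])[:3,3]))
    for k in "scale bezel zero_mark wing0 needle_tip hasp_tab hasp_pivot pan_centre dial_centre guard_bar jar vial flask tall_bottle".split():
        try: print(k,[(np.round(toworld(c,d["xyz"])),np.round(proj(c,toworld(c,d["xyz"]))),round(d["confidence"],2)) for d in vision.find_in(c,k)[:4]])
        except Exception as e: print(k,e)
E
```

```text
{'time': np.float64(0.0), 'joint_positions': array([-1.297,  0.343,  1.525,  0.   ,  1.275, -0.146]), 'dq': array([ 0.   , -0.   , -0.002,  0.   , -0.001,  0.001]), 'tau': array([-2.0000e-03, -4.3125e+01, -2.4422e+01,  7.1000e-02,  5.6000e-02,
       -0.0000e+00]), 'tool_pos': array([ 213.894, -479.017,  234.068]), 'tcp_rot': array([-1.572,  0.   , -2.722]), 'contact_force': array([ 0.408, -0.551, -0.193]), 'moment': array([ 0.031, -0.073,  0.011]), 'grip_width': np.float64(91.698)}
scene [1270.  -31.  759.]
scale [(array([677., -95.,  47.]), array([224., 241.]), 0.92)]
bezel [(array([ 645., -172.,   64.]), array([195., 229.]), 0.56)]
zero_mark [(array([ 642., -166.,   67.]), array([197., 227.]), 0.78), (array([676., -89.,  50.]), array([227., 240.]), 0.23)]
wing0 [(array([ 645., -172.,   59.]), array([195., 230.]), 0.76)]
needle_tip []
hasp_tab [(array([527.,  15.,  64.]), array([263., 195.]), 0.69)]
hasp_pivot [(array([682., -91.,  52.]), array([226., 241.]), 0.7)]
pan_centre [(array([665.,  30.,  81.]), array([272., 227.]), 0.72), (array([674., -87.,  48.]), array([227., 240.]), 0
[... 1116 characters left out ...]
[(array([588.,  17.,  49.]), array([245., 191.]), 0.87)]
pan_centre [(array([616.,  60.,  82.]), array([232., 189.]), 0.74)]
dial_centre [(array([588.,  19.,  54.]), array([244., 191.]), 0.77), (array([ 446., -191.,   43.]), array([302., 174.]), 0.36)]
guard_bar []
jar [(array([615., 246.,  51.]), array([204., 228.]), 0.96), (array([512., 241.,  54.]), array([232., 236.]), 0.78), (array([625.,  64., 126.]), array([228., 178.]), 0.68)]
vial [(array([ 635., -165.,   63.]), array([255., 161.]), 0.21)]
flask [(array([ 445., -192.,   41.]), array([302., 174.]), 0.56), (array([ 636., -167.,   66.]), array([255., 160.]), 0.17)]
tall_bottle [(array([ 510., -385.,   84.]), array([305., 139.]), 0.76)]
```

```bash
python3 -c "
import cv2,numpy as np
a=[cv2.imread(f'pics/{n}0.png') for n in('scene','side')]
cv2.imwrite('pics/both0.png',cv2.resize(np.vstack(a),(800,1200))[:600]); cv2.imwrite('pics/side0b.png',cv2.resize(a[1],(800,600)))"
```

```text
(no output)
```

View pics/both0.png

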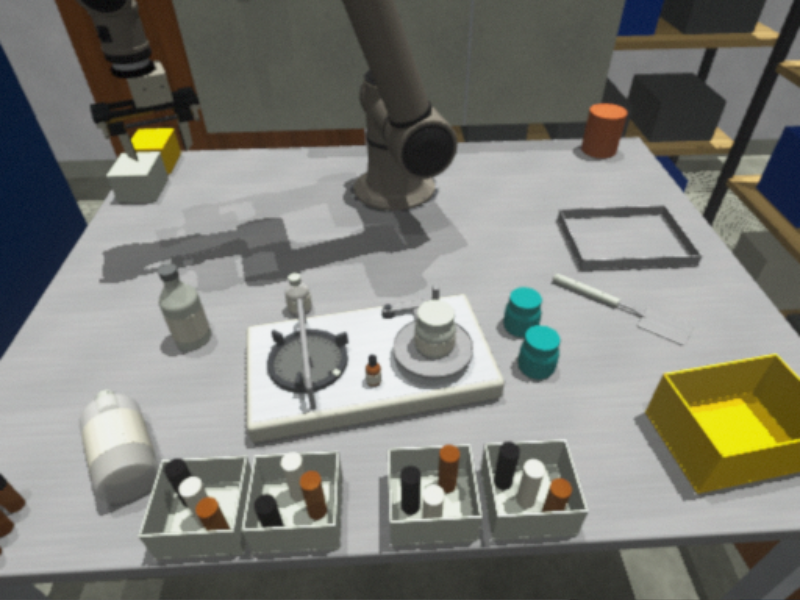

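View pics/side0b.png

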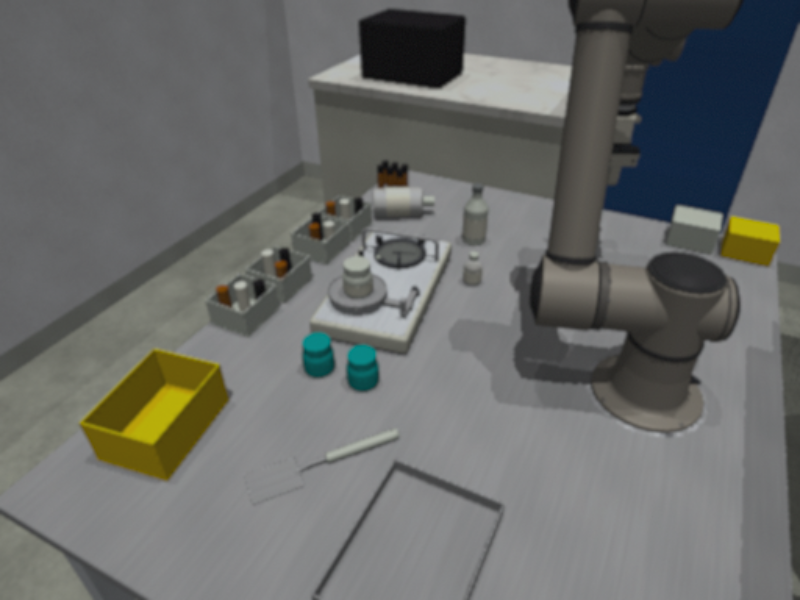

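Scene view (800 px wide): the scale's deck spans (248,330), (463,298), (499,378) and (250,425). The dial is at (308,358) and the guard bar runs (299,300)–(309,400). The hasp pivot is near (387,312) with its tab at (435,292), and the white jar is on the pan at (435,325).

Look-alikes:
- **Jar:** turquoise jars at (523,312) and (540,350), which I reject by colour.
- **Flask:** the small bottle at (297,295) is the likely flask. The grey bottle at (185,310) is the look-alike.

I only need the hasp and bezel, and there is one of each on the scale.

```bash
cat >> h.py <<'E'
def s2w(s,p): 
    x,y,a=s; return np.array([x+np.cos(a)*p[0]-np.sin(a)*p[1], y+np.sin(a)*p[0]+np.cos(a)*p[1], p[2]])
E
python3 - <<'E'
from h import *
from scipy.optimize import least_squares
c=vision.capture("scene")
m=vision.regions_of(c,"scale"); print([(d["confidence"],d["mask"].sum()) for d in m])
k=1.5625
P=[((-115,210,50),(463,298)),((115,210,50),(499,378)),((115,-210,50),(250,425)),((-115,-210,50),(248,328)),((0,-105,63),(308,358)),((-85,50,67),(387,311)),((35,105,153),(436,308))]
f=lambda s: np.concatenate([proj(c,s2w(s,p))*k-uv for p,uv in P])
r=least_squares(f,[620,-50,0],loss='soft_l1',x_scale=[100,100,.1]); print(r.x,r.fun.round(1))
s=r.x; np.save("s.npy",s)
u,v=150,165; im=cv2.resize(c["img"][165:285,150:330,::-1],None,fx=4.44,fy=4.44,interpolation=cv2.INTER_CUBIC)
def d(p,col): q=(proj(c,s2w(s,p))+.5-[150,165])*4.44; cv2.circle(im,tuple(int(t) for t in q),2,col,-1)
for p,_ in P: d(p,(0,0,255))
for a in np.arange(0,6.28,.2): d((68*np.cos(a),-105+68*np.sin(a),63),(0,255,0)); d((35+68*np.cos(a),105+68*np.sin(a),81),(0,255,0))
d((-85,140,101),(255,0,0));
for x in (-98,98): d((x,-105,112),(255,0,0))
cv2.imwrite("pics/c1.png",im)
# hasp tab world etc
for n,p in dict(pivot=(-85,50,62),tab=(-85,140,101),dial=(0,-105,50),pan=(35,105,78)).items(): print(n,s2w(s,p).round())
o=bot.get_obs(); print(R.from_euler('xyz',o['tcp_rot']).as_matrix().round(2))
c=vision.capture("wrist"); print(c["mount"].round(2),c["camera_matrix"])
E
```

```text
[(0.91, np.int64(10536))]
[ 6.24679683e+02 -6.23683305e+01  1.91327783e-01] [ 0.9 -9.1  9.3 -0.1 -0.9  6.3 -3.9 -1.1  0.4 -0.5  0.1 -4.3 -0.4  3.4]
pivot [532. -29.  62.]
tab [515.  59. 101.]
dial [ 645. -165.   50.]
pan [639.  47.  78.]
[[-0.91 -0.    0.41]
 [-0.41 -0.   -0.91]
 [ 0.   -1.    0.  ]]
[[-0.0000e+00  9.5000e-01  3.1000e-01 -8.2890e+01]
 [-0.0000e+00 -3.1000e-01  9.5000e-01 -1.5157e+02]
 [ 1.0000e+00 -0.0000e+00  0.0000e+00 -6.0000e-02]
 [ 0.0000e+00  0.0000e+00  0.0000e+00  1.0000e+00]] [[297.31863964   0.         249.00931871]
 [  0.         297.31863964 194.4099685 ]
 [  0.           0.           1.        ]]
```

View pics/c1.png

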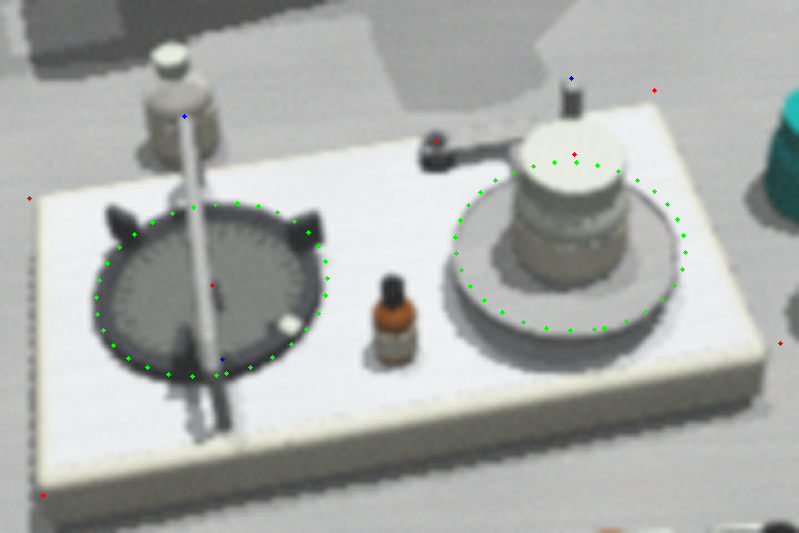

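```bash
python3 - <<'E'
from h import *
from scipy.optimize import least_squares
c=vision.capture("scene")
P=[((-115,210,50),(658,103)),((115,210,50),(764,355)),((115,-210,50),(38,487)),((-115,-210,50),(38,197)),((0,-105,63),(211,293)),((-85,140,101),(571,83)),((-98,-105,112),(186,117)),((98,-105,112),(210,372))]
f=lambda s: np.concatenate([(proj(c,s2w(s,p))+.5-[150,165])*4.44-uv for p,uv in P])
r=least_squares(f,[620,-50,0],loss='soft_l1',f_scale=5,x_scale=[100,100,.1]); print(r.x,r.fun.round(0))
s=r.x; np.save("s.npy",s)
for n,p in dict(pivot=(-85,50,62),tab=(-85,140,101),dial=(0,-105,50),pan=(35,105,78)).items(): print(n,s2w(s,p).round())
for uv in [(125,220),(305,228),(288,324),(185,345)]: 
    w=ray(c,np.array(uv)/4.44-.5+[150,165],80 if uv[0]!=288 else 63); x,y,a=s
    d=w-s2w(s,(0,-105,0)); print(uv,np.hypot(*d[:2]).round(),(np.arctan2(d[1],d[0])-a).round(2))
E
```

```text
[ 6.28431595e+02 -6.41858223e+01  1.65351779e-01] [  1.  -4.  13.   2.  -5.   7.  -7.  -1.  -2.  -6.   3.   3.  -1.   0.
   3. -10.]
pivot [536. -29.  62.]
tab [522.  60. 101.]
dial [ 646. -168.   50.]
pan [646.  45.  78.]
(125, 220) 66.0 -2.42
(305, 228) 64.0 1.87
(288, 324) 57.0 0.83
(185, 345) 58.0 -0.28
```

The scale's yaw is about 0.165 and the wedge starts near 0.8. I'll align the tool with the scale's axes (tool x = −scale x, tool z = −scale y), shut the fingers and travel above the hasp gap.

Request:
arm_command --claw 255 --pt "0 0 0 7.3" --pt "0 0 0 7.3" --pt "-0.03 0 -0.0344 0" --pt "-0.03 0 -0.0344 0" --pt "-0.03 0 -0.0344 0"

```text
time: 2.2
tool_pos: [286.2, -361.6, 234.6]
tcp_rot: [-1.571, 0.0, -2.978]
contact_force: [0.9, 1.0, 0.0]
grip_width: 56.5
```

Request:
arm_command --pt "-0.03 0 -0.0344 0" --pt "-0.03 0 -0.0344 0" --pt "-0.03 0 -0.0344 0" --pt "-0.03 0 -0.0344 0" --pt "-0.03 0 -0.0344 0"

```text
time: 2.7
tool_pos: [406.3, -166.9, 235.0]
tcp_rot: [-1.57, 0.001, -2.977]
contact_force: [0.9, -0.3, -0.2]
grip_width: 16.4
```

Request:
arm_command --pt "-0.03 0 -0.0344 0" --pt "-0.03 0 -0.0344 0" --pt "-0.03 0 -0.0344 0" --pt "0 0 0 0" --pt "0 0 0 0"

```text
time: 3.2
tool_pos: [477.5, -51.1, 234.5]
tcp_rot: [-1.571, -0.001, -2.974]
contact_force: [-0.8, 0.3, 0.2]
grip_width: 0.3
```

```bash
cat >> h.py <<'E'
def wcap():
    o=bot.get_obs(); c=vision.capture("wrist")
    T=np.eye(4); T[:3,:3]=R.from_euler('xyz',o['tcp_rot']).as_matrix(); T[:3,3]=o['tool_pos']
    c["T"]=T@c["mount"]; return c
def wproj(c,p):
    q=np.linalg.inv(c["T"])@np.append(p,1); r=np.hypot(q[0],q[1]); th=np.arctan2(r,q[2]); K=c["camera_matrix"]
    return np.array([K[0,2],K[1,2]])+K[0,0]*th*q[:2]/max(r,1e-9)
def wray(c,uv,z):
    K=c["camera_matrix"]; d=(np.array(uv)-[K[0,2],K[1,2]])/K[0,0]; th=np.hypot(*d); v=np.append(np.sin(th)*d/max(th,1e-9),np.cos(th))
    v=c["T"][:3,:3]@v; o=c["T"][:3,3]; return o+v*(z-o[2])/v[2]
def w2s(s,w):
    x,y,a=s; d=np.array([w[0]-x,w[1]-y]); return np.array([np.cos(a)*d[0]+np.sin(a)*d[1],-np.sin(a)*d[0]+np.cos(a)*d[1]])
E
python3 - <<'E'
from h import *
c=wcap(); s=np.load("s.npy"); np.savez("w1.npz",**{k:c[k] for k in("img","T","camera_matrix")})
im=cv2.resize(c["img"][:,:,::-1],None,fx=1.5625,fy=1.5625,interpolation=cv2.INTER_CUBIC)
for p in [(-115,210,50),(115,210,50),(115,-210,50),(-115,-210,50),(0,-105,63),(-85,50,67),(-85,140,101),(35,105,78),(-98,-105,112),(98,-105,112)]:
    q=wproj(c,s2w(s,p)); print(p,q.round()); cv2.circle(im,tuple(int(t*1.5625) for t in q),3,(0,0,255),-1)
cv2.imwrite("pics/w1.png",im)
E
```

```text
(-115, 210, 50) [108. 150.]
(115, 210, 50) [109. -29.]
(115, -210, 50) [438. -14.]
(-115, -210, 50) [436. 153.]
(0, -105, 63) [375.  52.]
(-85, 50, 67) [237. 121.]
(-85, 140, 101) [145. 126.]
(35, 105, 78) [184.  12.]
(-98, -105, 112) [391. 143.]
(98, -105, 112) [390. -40.]
```

View pics/w1.png

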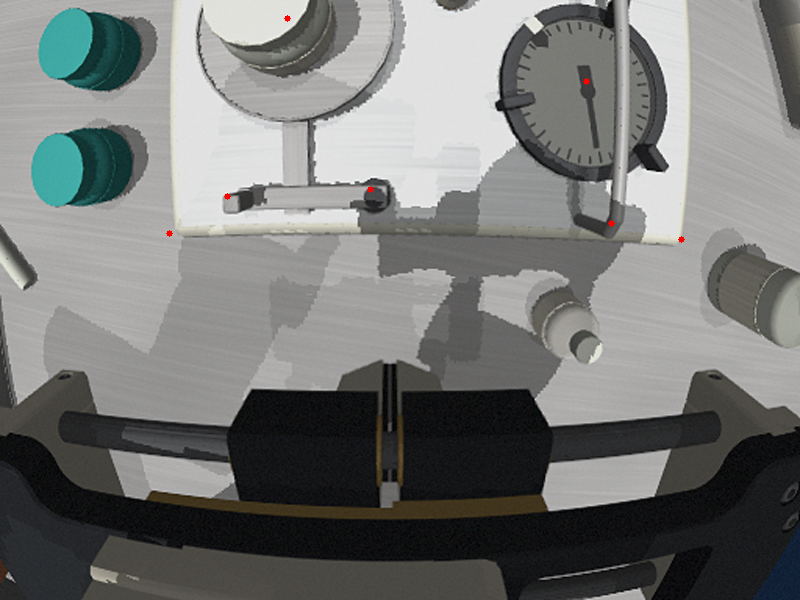

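Wrist view: the hasp tab is at (232,202), the pivot at (376,192) and the dial hub at (588,90). The needle points down to (597,148), the white zero bar is at (538,28), and the guard post's near end is at (612,225). Predictions were only a few mm off, so I'll refine the fit.

```bash
python3 - <<'E'
from h import *
from scipy.optimize import least_squares
c=dict(np.load("w1.npz"))
P=[((-85,140,101),(231,201)),((-85,50,70),(376,190)),((0,-105,60),(588,90)),((-98,-105,112),(613,222)),((-115,-210,50),(684,241)),((-115,210,50),(175,235))]
f=lambda s: np.concatenate([wproj(c,s2w(s,p))*1.5625-uv for p,uv in P])
r=least_squares(f,np.load("s.npy"),loss='soft_l1',f_scale=3,x_scale=[100,100,.1]); print(r.x,r.fun.round(1)); s=r.x; np.save("s.npy",s)
for n,uv,z in [("wedgebar",(538,28),63),("wA",(516,103),86),("wB",(652,158),80),("needle",(597,146),58)]:
    p=w2s(s,wray(c,np.array(uv)/1.5625,z))-[0,-105]; print(n,np.hypot(*p).round(1),np.arctan2(p[1],p[0]).round(3))
o=bot.get_obs(); print("tcp in scale",w2s(s,o["tool_pos"]).round(1), "yaw err",(o["tcp_rot"][2]+np.pi-s[2]).round(3))
E
```

```text
[ 6.27467163e+02 -6.72378686e+01  1.66986198e-01] [ 0.7 -1.7 -1.4  1.6  0.5 -5.4  1.9  3.4  0.4 -0.2 -2.1  0.8]
wedgebar 55.1 0.816
wA 67.4 1.921
wB 67.6 -2.414
needle 46.5 -2.95
tcp in scale [-145.7   40. ] yaw err -0.001
```

Request:
arm_command --pt "-0.03 0 -0.034 0" --pt "-0.03 0 -0.033 0" --pt "-0.029 0 -0.033 0" --pt "0 0 0 0" --pt "0 0 0 0"

```text
time: 3.75
tool_pos: [548.6, 60.4, 234.3]
tcp_rot: [-1.57, -0.001, -2.977]
contact_force: [-0.6, -0.8, -0.5]
grip_width: 0.7
```

Request:
arm_command --pt "0 0.035 0 0" --pt "0 0.035 0 0" --pt "0 0.035 0 0" --pt "0 0 0 0" --pt "0 0 0 0"

```text
time: 4.25
tool_pos: [548.6, 59.7, 130.5]
tcp_rot: [-1.571, -0.0, -2.979]
contact_force: [0.6, -0.3, 0.5]
grip_width: 0.5
```

```bash
python3 - <<'E'
from h import *
s=np.load("s.npy"); o=bot.get_obs(); print(w2s(s,o["tool_pos"]).round(1),o["tool_pos"][2],o["contact_force"])
c=vision.capture("side"); cv2.imwrite("pics/s2.png",cv2.resize(c["img"][150:250,170:320,::-1],None,fx=5,fy=5))
E
```

```text
[-56.6 138.3] 130.45215212688726 [ 0.59419018 -0.27826516  0.52011132]
```

View pics/s2.png

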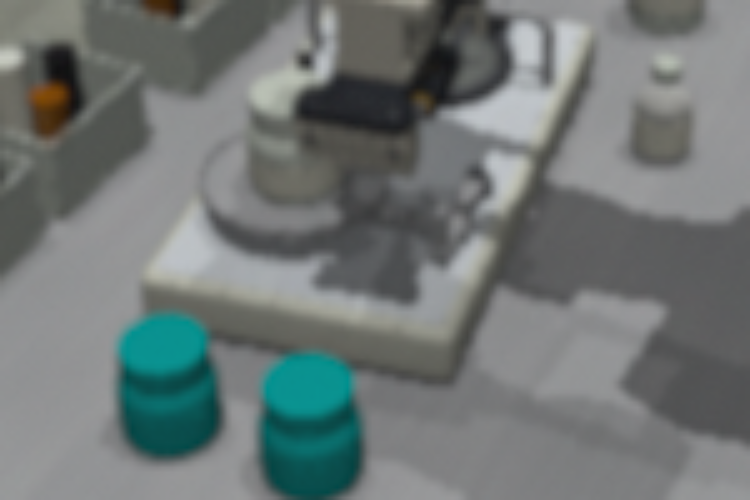

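The finger stands between the jar and the tab. Next I descend and push the tab along its arc.

Request:
arm_command --pt "0 0.02 0 0" --pt "0 0.02 0 0" --pt "0 0 0 0" --pt "0.012 0 0 0" --pt "0 0 0 0"

```text
time: 4.8
tool_pos: [537.1, 59.0, 91.8]
tcp_rot: [-1.57, 0.002, -2.977]
contact_force: [0.3, 0.3, 0.0]
grip_width: 0.3
```

Request:
arm_command --pt "0.013 0 0 0" --pt "0.013 0 0 0" --pt "0.012 0 0 0" --pt "0.012 0 0.003 0" --pt "0.012 0 0.004 0"

```text
time: 5.3
tool_pos: [479.3, 41.6, 91.9]
tcp_rot: [-1.569, 0.006, -2.976]
contact_force: [4.4, -2.4, -0.1]
grip_width: 0.3
```

Request:
arm_command --pt "0.011 0 0.008 0" --pt "0.011 0 0.008 0" --pt "0.01 0 0.012 0" --pt "0 0 0 0" --pt "0 0 0 0"

```text
time: 5.8
tool_pos: [458.4, 6.7, 92.7]
tcp_rot: [-1.564, 0.018, -2.977]
contact_force: [19.7, -5.2, -8.9]
grip_width: 0.4
```

```bash
python3 - <<'E'
from h import *
s=np.load("s.npy"); o=bot.get_obs(); print(w2s(s,o["tool_pos"]).round(1),o["contact_force"].round(1),o["moment"].round(2))
c=vision.capture("scene"); a=cv2.resize(c["img"][150:270,150:310,::-1],None,fx=5,fy=5)
cv2.imwrite("pics/s3.png",a)
E
```

```text
[-154.4  101. ] [19.7 -5.2 -8.9] [-0.83 -3.29  0.36]
```

View pics/s3.png

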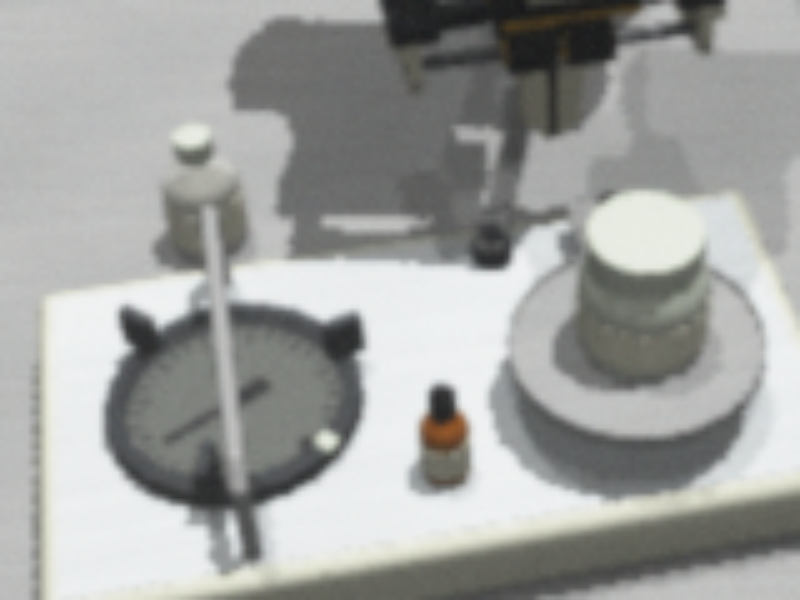

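The hasp is swung out and the needle has turned to point lower left. The finger is wedged against the tab (20 N), so I back off and lift.

Request:
arm_command --pt "-0.008 0 -0.008 0" --pt "-0.006 0 -0.015 0" --pt "0 -0.03 0 0" --pt "0 -0.05 0 0" --pt "0 -0.045 0 0"

```text
time: 6.35
tool_pos: [460.0, 34.2, 217.6]
tcp_rot: [-1.571, 0.001, -2.977]
contact_force: [1.0, -0.5, 1.3]
grip_width: 0.7
```

Request:
arm_command --pt "0.0 0 0.04 0" --pt "0 0 0.04 0" --pt "0 0 0.04 0" --pt "0 0 0.03 0" --pt "0 0 0 0"

```text
time: 6.85
tool_pos: [485.3, -117.3, 215.9]
tcp_rot: [-1.569, 0.002, -2.981]
contact_force: [0.2, 0.5, 0.6]
grip_width: 0.4
```

```bash
python3 - <<'E'
from h import *
s=np.load("s.npy"); o=bot.get_obs(); print(w2s(s,o["tool_pos"]).round(1),o["contact_force"].round(1))
c=wcap(); np.savez("w2.npz",**{k:c[k] for k in("img","T","camera_matrix")})
im=cv2.resize(c["img"][:260,:,::-1],None,fx=1.5625,fy=1.5625,interpolation=cv2.INTER_CUBIC)
cv2.imwrite("pics/w2.png",im)
E
```

```text
[-148.5  -25.7] [0.2 0.5 0.6]
```

View pics/w2.png

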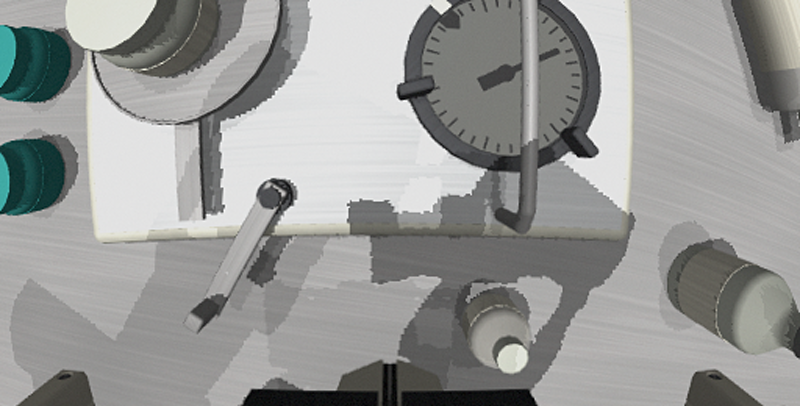

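Wrist view: the hasp lies from the pivot (275,192) to the tab (205,312). The needle runs from its tail (485,84) to its tip (556,50). The wedge is at (450,20), with wings at (416,88) and (580,142).

```bash
python3 - <<'E'
from h import *
s=np.load("s.npy"); c=dict(np.load("w2.npz"))
t=w2s(s,wray(c,np.array((203,312))/1.5625,101))-[-85,50]; print("hasp",np.hypot(*t),np.arctan2(-t[0],t[1]))
for n,uv,z in [("wedge",(450,20),58),("tip",(556,50),58),("tail",(485,84),58),("wing0",(416,88),80),("wing1",(577,140),80)]:
    p=w2s(s,wray(c,np.array(uv)/1.5625,z))-[0,-105]; print(n,p.round(1),np.hypot(*p).round(1),np.arctan2(p[1],p[0]).round(3))
E
```

```text
hasp 83.04254286900229 1.0316386356703753
wedge [30.7 37.1] 48.1 0.879
tip [ 15.3 -36.4] 39.5 -1.172
tail [-13.6  14.2] 19.6 2.333
wing0 [-21.4  61.3] 65.0 1.906
wing1 [-48.9 -42.7] 64.9 -2.423
```

The hasp is at about 1.03 rad. The needle points to about −1.1 and the wedge is at about 0.83, so the bezel must go about 1.9 rad clockwise. Plan:
- Turn the gripper 90° so the closed fingers lie along scale x.
- Push wing0 round the left side.
- Finish with wing1.

Request:
arm_command --pt "0 0 0 -8.5" --pt "0 0 0 -8.5" --pt "0 0 0 -8.5" --pt "0 0 0 -8.5" --pt "0 0 0 -8.5"

```text
time: 7.4
tool_pos: [484.5, -112.4, 215.5]
tcp_rot: [-1.57, 0.0, -2.228]
contact_force: [-0.9, -0.3, 0.6]
grip_width: 0.4
```

Request:
arm_command --pt "0 0 0 -8.5" --pt "0 0 0 -8.5" --pt "0 0 0 -8.5" --pt "0 0 0 -8.5" --pt "0 0 0 -8.5"

```text
time: 7.9
tool_pos: [484.5, -112.4, 215.5]
tcp_rot: [-1.57, 0.0, -1.486]
contact_force: [0.3, 0.2, -0.0]
grip_width: 0.5
```

Request:
arm_command --pt "0 0 0 -5" --pt "0.012 0 0.033 0" --pt "0.011 0 0.033 0" --pt "0.011 0 0.0305 0" --pt "0 0 0 0"

```text
time: 8.4
tool_pos: [588.0, -130.5, 214.6]
tcp_rot: [-1.569, -0.0, -1.404]
contact_force: [-1.3, 0.1, -0.0]
grip_width: 0.6
```

```bash
cat > m.py <<'E'
from h import *
s=np.load("s.npy"); o=bot.get_obs(); print(w2s(s,o["tool_pos"])-[0,-105],o["tool_pos"][2],"yawerr",o["tcp_rot"][2]-(s[2]-np.pi/2),o["contact_force"].round(1),o["time"])
import sys
if len(sys.argv)>1:
    n=sys.argv[1]; c=wcap(); np.savez(n+".npz",**{k:c[k] for k in("img","T","camera_matrix")})
    K=[wproj(c,s2w(s,(85*np.cos(a),-105+85*np.sin(a),60))) for a in np.arange(0,6.28,.3)]; u0,v0=np.clip(np.min(K,0).astype(int),0,None); u1,v1=np.max(K,0).astype(int); u1=min(u1,511);v1=min(v1,383)
    f=min(800/(u1-u0),600/(v1-v0)); print("crop",u0,v0,f)
    im=cv2.resize(c["img"][v0:v1,u0:u1,::-1],None,fx=f,fy=f,interpolation=cv2.INTER_CUBIC)
    q=(wproj(c,s2w(s,(0,-105,60)))+.5-[u0,v0])*f; cv2.circle(im,(int(q[0]),int(q[1])),2,(0,0,255),-1)
    cv2.imwrite("pics/"+n+".png",im)
E
python3 m.py w3
```

```text
[-49.48235707  49.13596679] 214.6286001619749 yawerr -0.0005493284629294326 [-1.3  0.1 -0. ] 8.4
crop 218 147 4.411764705882353
```

View pics/w3.png

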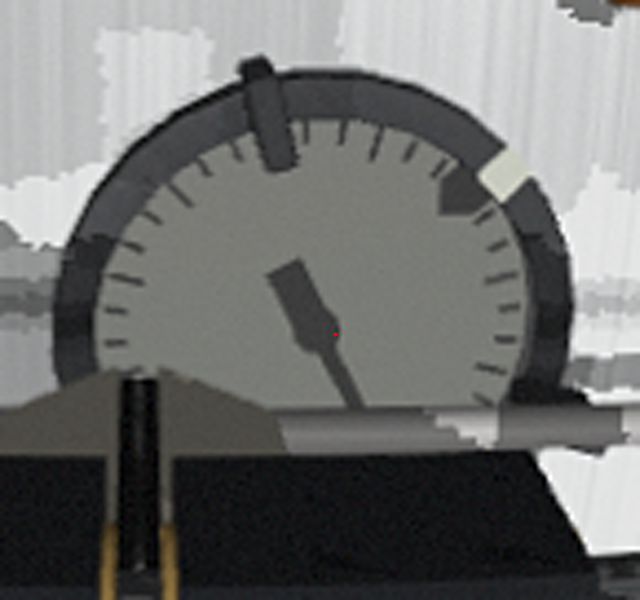

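Crop: the hub is at (317,332), about 4 mm from the prediction. The needle's tail is at (287,268) and its shaft passes (358,402). The wedge's inner tip is near (443,212), the white bar is at (506,174) and wing0 is at (268,112).

```bash
python3 - <<'E'
from h import *
s=np.load("s.npy"); c=dict(np.load("w3.npz"))
b=lambda uv,z: w2s(s,wray(c,np.array(uv)/4.4118-.5+[218,147],z))
h=b((317,332),58); print("hub",h); 
for n,uv,z in [("wedge",(460,196),58),("bar",(506,174),63),("tip",(358,403),58),("tail",(287,268),58),("wing0",(268,112),80)]:
    p=b(uv,z)-h; print(n,p.round(1),np.hypot(*p).round(1),np.arctan2(p[1],p[0]).round(3))
E
```

```text
hub [  -4.42328511 -105.15169926]
wedge [34.9 36.6] 50.6 0.81
bar [45.1 43.9] 62.9 0.773
tip [ 12.  -20.6] 23.9 -1.042
tail [-8.5 17.6] 19.6 2.019
wing0 [-16.7  63.3] 65.5 1.829
```

Request:
arm_command --pt "0.003 0 -0.008 0" --pt "0 0.045 0 0" --pt "0 0.045 0 0" --pt "0 0.046 0 0" --pt "0 0 0 0"

```text
time: 8.95
tool_pos: [572.6, -133.9, 73.8]
tcp_rot: [-1.582, 0.006, -1.406]
contact_force: [-0.8, -0.9, -0.2]
grip_width: 0.8
```

```bash
python3 m.py
```

```text
[-65.1789144   48.36604058] 73.84497895140528 yawerr -0.0021448967193720136 [-0.8 -0.9 -0.2] 8.95
```

Request:
arm_command --pt "0 0 0 0" --pt "0 0 0 0"

```text
time: 9.15
tool_pos: [579.3, -136.2, 82.0]
tcp_rot: [-1.567, -0.003, -1.406]
contact_force: [0.6, 0.3, -0.6]
grip_width: 0.1
```

```bash
python3 m.py
```

```text
[-58.99581328  45.02928968] 82.00144894040287 yawerr -0.0021114919981861657 [ 0.6  0.3 -0.6] 9.15
```

Request:
arm_command --pt "-0.008 0 0.0115 0" --pt "-0.008 0 0.015 0" --pt "-0.006 0 0.015 0" --pt "-0.001 0 0.013 0" --pt "0 0 0 0"

```text
time: 9.65
tool_pos: [630.1, -102.9, 80.4]
tcp_rot: [-1.567, -0.001, -1.404]
contact_force: [0.3, 0.1, 0.4]
grip_width: 0.7
```

Request:
arm_command --pt "0.0005 0 0.0135 0" --pt "0.0035 0 0.0105 0" --pt "0.005 0 0.01 0" --pt "0 0 0 0" --pt "0 0 0 0"

```text
time: 10.15
tool_pos: [663.0, -107.1, 79.4]
tcp_rot: [-1.57, -0.0, -1.406]
contact_force: [0.0, -0.2, 0.5]
grip_width: 0.4
```

```bash
python3 m.py w4
```

```text
[28.4642024 59.799525 ] 79.36637645570049 yawerr -0.0019997749635494166 [ 0.  -0.2  0.5] 10.15
crop 104 199 3.389830508474576
```

View pics/w4.png

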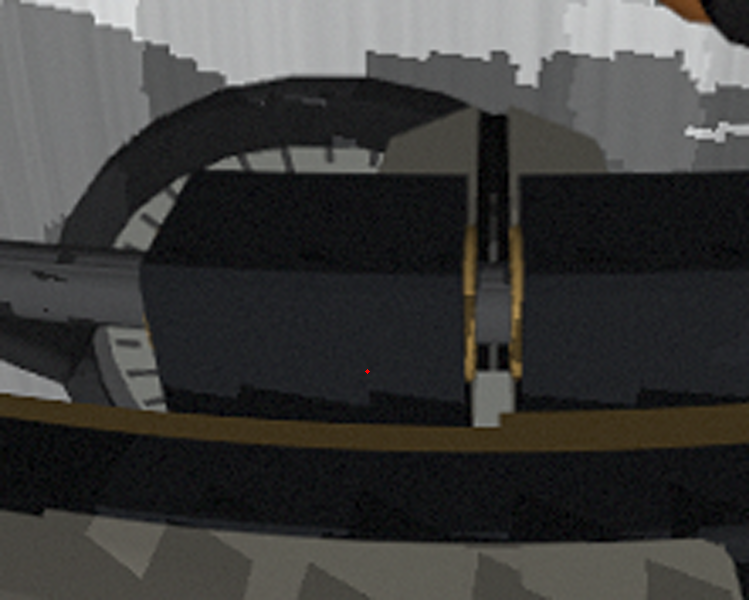

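That picture shows the fingers past the old wing0 spot, with the wing hidden beneath the gripper. I'll continue along the arc.

Request:
arm_command --pt "0.007 0 0.01 0" --pt "0.0085 0 0.008 0" --pt "0.0075 0 0.005 0" --pt "0.005 0 0.003 0" --pt "0 0 0 0"

```text
time: 10.7
tool_pos: [693.5, -131.2, 78.8]
tcp_rot: [-1.57, -0.0, -1.406]
contact_force: [0.3, -0.5, -1.0]
grip_width: 0.3
```

Request:
arm_command --pt "0 0 0 0" --pt "-0.01 0 0 0" --pt "-0.01 -0.03 -0.01 0" --pt "0 -0.05 -0.03 0" --pt "0 -0.05 -0.03 0"

```text
time: 11.2
tool_pos: [628.1, -119.5, 195.0]
tcp_rot: [-1.572, 0.001, -1.404]
contact_force: [0.2, 0.1, 0.8]
grip_width: 0.5
```

Request:
arm_command --pt "0.0 0 -0.03 0" --pt "0.0 0 -0.03 0" --pt "0 0 0 0" --pt "0 0 0 0"

```text
time: 11.6
tool_pos: [570.2, -130.3, 195.2]
tcp_rot: [-1.569, -0.001, -1.406]
contact_force: [0.5, -1.0, -0.6]
grip_width: 0.1
```

```bash
python3 m.py w5
```

```text
[-66.96636728  52.32290016] 195.17097313030445 yawerr -0.002153910847453533 [ 0.5 -1.  -0.6] 11.6
crop 233 154 4.285714285714286
```

View pics/w5.png

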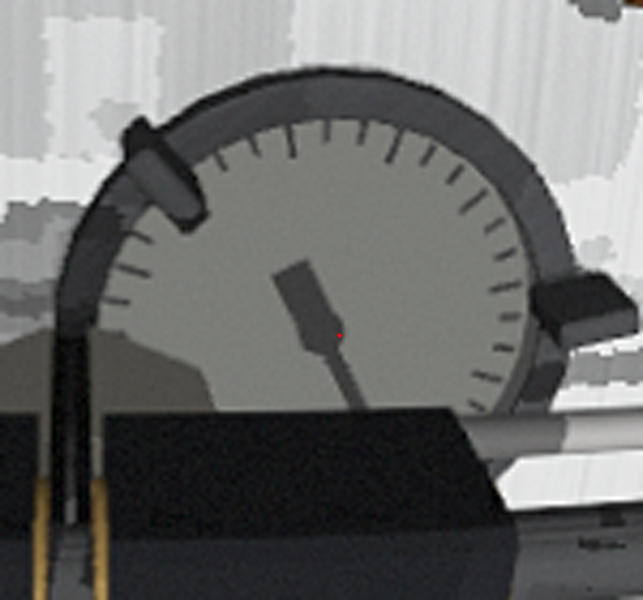

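Crop: wing1 is now at the upper left (165,178), wing0 is at the right (578,312), and the needle is unchanged with its hub at (320,332).

```bash
python3 - <<'E'
from h import *
s=np.load("s.npy"); c=dict(np.load("w5.npz"))
b=lambda uv,z: w2s(s,wray(c,np.array(uv)/4.2857-.5+[233,154],z))
h=b((320,332),58); print("hub",h)
for n,uv,z in [("w1out",(137,135),88),("w1in",(195,212),84),("w0in",(540,300),86),("tip",(360,405),58),("tail",(291,268),58)]:
    p=b(uv,z)-h; print(n,p.round(1),np.hypot(*p).round(1),np.arctan2(p[1],p[0]).round(3))
E
```

```text
hub [  -4.75680194 -104.84929979]
w1out [-49.   60.6] 77.9 2.251
w1in [-35.7  41.8] 55.0 2.278
w0in [46.8 20. ] 50.9 0.403
tip [ 12.4 -21.4] 24.7 -1.046
tail [-8.6 17.6] 19.6 2.025
```

Request:
arm_command --pt "0.021 0 -0.0036 0" --pt "0 0.02 0 0" --pt "0 0.025 0 0" --pt "0 0.025 0 0" --pt "0 0.025 0 0"

```text
time: 12.15
tool_pos: [571.2, -151.8, 98.1]
tcp_rot: [-1.57, -0.0, -1.405]
contact_force: [0.3, -0.5, -0.3]
grip_width: 0.4
```

Request:
arm_command --pt "0 0.015 0 0" --pt "0 0.005 0 0" --pt "0 0 0 0" --pt "0 0 0 0"

```text
time: 12.55
tool_pos: [571.0, -152.1, 80.1]
tcp_rot: [-1.57, -0.001, -1.405]
contact_force: [0.8, -0.7, -0.6]
grip_width: 0.3
```

```bash
python3 m.py
```

```text
[-69.83904777  30.68669003] 80.10586647352673 yawerr -0.0016285939352052026 [ 0.8 -0.7 -0.6] 12.55
```

Request:
arm_command --pt "-0.004 0 0.0046 0" --pt "-0.0043 0 0.0046 0" --pt "0 0 0 0" --pt "0 0 0 0" --pt "0.005 0 -0.006 0"

```text
time: 13.05
tool_pos: [572.9, -147.8, 79.6]
tcp_rot: [-1.57, 0.0, -1.405]
contact_force: [-0.1, -1.0, -0.9]
grip_width: 0.5
```

Request:
arm_command --pt "0 -0.04 0 0" --pt "0 -0.04 0 0" --pt "0 -0.04 0 0" --pt "0.03 0 0.016 0" --pt "0.03 0 0.016 0"

```text
time: 13.55
tool_pos: [614.7, -203.1, 202.1]
tcp_rot: [-1.567, -0.002, -1.405]
contact_force: [-0.5, 0.2, -0.9]
grip_width: 0.8
```

Request:
arm_command --pt "0.03 0 0.016 0" --pt "0.03 0 0.016 0" --pt "0 0 0 0" --pt "0 0 0 0"

```text
time: 13.95
tool_pos: [654.8, -256.8, 198.4]
tcp_rot: [-1.572, 0.001, -1.407]
contact_force: [0.3, 0.2, -0.6]
grip_width: 0.2
```

```bash
python3 m.py w6
```

```text
[ -4.56149445 -86.49816882] 198.41023175724519 yawerr -0.0032726129933158266 [ 0.3  0.2 -0.6] 13.95
crop 168 13 3.5502958579881656
```

View pics/w6.png

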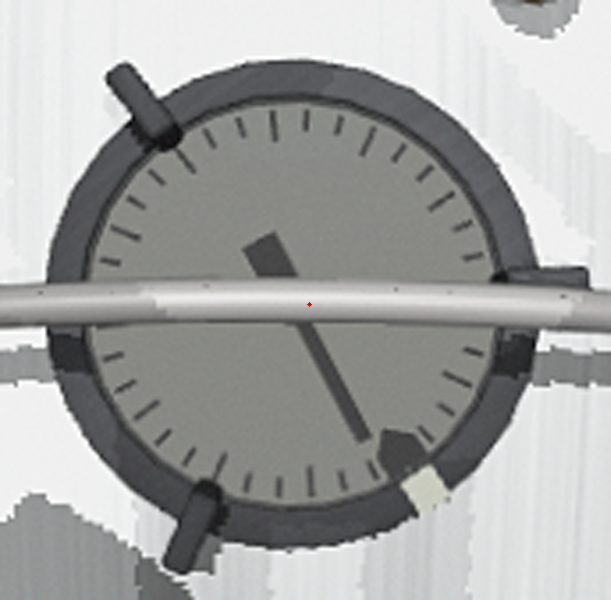

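Crop: the needle tip is at (362,440), the tail at (262,243) and the centre near (294,302). The wedge is at (400,457) with its white bar at (425,490), so the wedge still has about 0.15 rad to go clockwise. I'll measure this numerically with a polar unwrap.

```bash
cat > meas.py <<'E'
from h import *
import sys
from scipy.optimize import least_squares
s=np.load("s.npy"); c=dict(np.load(sys.argv[1]+".npz")); g=c["img"].astype(np.float32).mean(2)
hub=np.array(eval(sys.argv[2])) if len(sys.argv)>2 else None
X,Y=np.meshgrid(np.arange(-85,85,.5),np.arange(-85,85,.5))
def rect(z,h0):
    m=np.array([wproj(c,s2w(s,(x+h0[0],y+h0[1],z))) for x,y in zip(X.ravel(),Y.ravel())]).reshape(X.shape+(2,)).astype(np.float32)
    return cv2.remap(g,m[...,0],m[...,1],cv2.INTER_CUBIC)
h0=np.array([-4.6,-105.]); A=rect(58,h0)
# centre: bezel inner edge (light face -> dark ring) along rays, fit circle
def prof(I,cx,r,a): return cv2.remap(I,np.float32((cx[0]+np.multiply.outer(r,np.cos(a))+85)*2),np.float32((cx[1]+np.multiply.outer(r,np.sin(a))+85)*2),cv2.INTER_LINEAR)
a=np.arange(-np.pi,np.pi,.01); cx=np.zeros(2)
for _ in range(5):
    r=np.arange(48,66,.25); P=prof(A,cx,r,a); ok=(np.abs(np.sin(a))>.35)
    e=r[np.argmin(np.diff(cv2.GaussianBlur(P,(1,7),0),axis=0),axis=0)]; ok&=np.abs(e-np.median(e[ok]))<2
    pts=cx+np.c_[e*np.cos(a),e*np.sin(a)][ok]
    f=least_squares(lambda q:np.hypot(pts[:,0]-q[0],pts[:,1]-q[1])-q[2],[0,0,57],loss='soft_l1'); cx=f.x[:2]
print("centre",(cx+h0).round(2),"R",f.x[2].round(1))
def darkang(r,lo=-1.9,hi=-.5):
    a=np.arange(lo,hi,.004); P=prof(A,cx,[r],a)[0]; w=np.clip(np.median(P)-18-P,0,None); w[w<25]=0
    out=[];k=np.flatnonzero(w)
    for seg in np.split(k,np.flatnonzero(np.diff(k)>2)+1):
        if len(seg)>1: out.append((round(float((a[seg]*w[seg]).sum()/w[seg].sum()),3),round(len(seg)*.004*r,1)))
    return out
for r in (25,30,35,38,40,42,44,46,48,50,52): print(r,darkang(r))
b=np.arange(-np.pi,np.pi,.004)
for r in(59,61,63):
    P=prof(A,cx,[r],b)[0]; w=np.clip(P-150,0,None)*(np.abs(np.sin(b))>.3); print("white",r,round(float((b*w).sum()/w.sum()),3),int((w>0).sum()))
E
python3 meas.py w6
```

```text
centre [  -4.44 -104.89] R 56.1
25 [(-1.088, 4.1)]
30 [(-1.085, 4.1)]
35 [(-1.087, 4.1)]
38 [(-1.083, 4.1)]
40 [(-1.081, 3.8)]
42 [(-1.083, 3.9)]
44 [(-0.949, 2.8)]
46 [(-0.949, 6.4)]
48 [(-1.472, 1.0), (-0.948, 10.4)]
50 [(-1.822, 0.8), (-1.65, 0.8), (-1.474, 0.8), (-1.296, 1.0), (-1.126, 0.8), (-0.946, 12.0), (-0.772, 1.0), (-0.598, 0.8)]
52 [(-1.824, 1.0), (-1.648, 1.0), (-1.476, 0.6), (-1.3, 1.0), (-1.124, 1.5), (-0.95, 12.5), (-0.774, 1.2), (-0.598, 1.2)]
white 59 -0.948 41
white 61 -0.943 42
white 63 -0.95 40
```

Precise now: the needle is at −1.084 and the wedge at −0.948, so −0.136 rad remains. I go back behind wing1, push a little short of that, and re-measure.

Request:
arm_command --pt "-0.0296 0 -0.016 0" --pt "-0.0296 0 -0.016 0" --pt "-0.0296 0 -0.016 0" --pt "-0.0297 0 -0.016 0" --pt "0 0 0 0"

```text
time: 14.5
tool_pos: [569.9, -145.5, 200.4]
tcp_rot: [-1.572, 0.002, -1.402]
contact_force: [0.3, 0.7, 0.1]
grip_width: 0.3
```

Request:
arm_command --pt "0 0.025 0 0" --pt "0 0.03 0 0" --pt "0 0.03 0 0" --pt "0 0.025 0 0" --pt "0 0.008 0 0"

```text
time: 15.0
tool_pos: [571.3, -149.1, 79.3]
tcp_rot: [-1.574, 0.002, -1.405]
contact_force: [-0.2, 0.3, 0.3]
grip_width: 0.4
```

Request:
arm_command --pt "0 0 0 0" --pt "0 0 0 0"

```text
time: 15.2
tool_pos: [573.7, -150.1, 82.9]
tcp_rot: [-1.569, -0.001, -1.406]
contact_force: [-0.4, -0.8, -0.1]
grip_width: 0.2
```

```bash
python3 m.py
```

```text
[-66.81556866  32.27261064] 82.8635947953775 yawerr -0.0017888772882619364 [-0.4 -0.8 -0.1] 15.2
```

Request:
arm_command --pt "-0.0045 0 0.004 0" --pt "-0.0045 0 0.004 0" --pt "-0.0041 0 0.0036 0" --pt "0 0 0 0" --pt "0 0 0 0"

```text
time: 15.7
tool_pos: [582.2, -134.6, 81.5]
tcp_rot: [-1.571, 0.0, -1.405]
contact_force: [-0.2, 0.0, -0.0]
grip_width: 0.3
```

```bash
python3 m.py
```

```text
[-55.81859888  46.11883598] 81.53646418375244 yawerr -0.0015257146518186104 [-0.2  0.  -0. ] 15.7
```

Request:
arm_command --pt "0.006 0 -0.006 0" --pt "0.006 0 -0.006 0" --pt "0 -0.04 0 0" --pt "0 -0.04 0 0" --pt "0 -0.036 0 0"

```text
time: 16.2
tool_pos: [571.7, -149.6, 199.0]
tcp_rot: [-1.571, 0.0, -1.407]
contact_force: [0.0, 0.0, 0.4]
grip_width: 0.2
```

Request:
arm_command --pt "0.03 0 0.0155 0" --pt "0.03 0 0.0155 0" --pt "0.03 0 0.0155 0" --pt "0.03 0 0.0155 0" --pt "0 0 0 0"

```text
time: 16.7
tool_pos: [653.4, -261.2, 195.7]
tcp_rot: [-1.572, -0.001, -1.409]
contact_force: [-0.5, 0.9, -1.7]
grip_width: 0.6
```

Request:
arm_command --pt "0 0 0 0" --pt "0 0 0 0"

```text
time: 16.9
tool_pos: [652.4, -256.5, 197.3]
tcp_rot: [-1.572, 0.001, -1.406]
contact_force: [0.0, 0.3, -0.7]
grip_width: 0.7
```

```bash
python3 m.py w7; python3 meas.py w7
```

```text
[ -6.84412791 -85.80533623] 197.34709232905396 yawerr -0.001976158447264398 [ 0.   0.3 -0.7] 16.9
crop 170 14 3.5502958579881656
centre [  -4.44 -104.87] R 56.1
25 [(-1.084, 4.2)]
30 [(-1.088, 4.1)]
35 [(-1.079, 3.8)]
38 [(-1.083, 4.1)]
40 [(-1.082, 4.0)]
42 [(-1.08, 4.0)]
44 [(-1.069, 2.5)]
46 [(-1.069, 6.3), (-0.54, 1.3)]
48 [(-1.592, 1.0), (-1.066, 9.8), (-0.542, 1.2)]
50 [(-1.764, 0.6), (-1.594, 0.8), (-1.418, 0.8), (-1.242, 0.8), (-1.061, 12.2), (-0.89, 1.2), (-0.716, 1.0), (-0.54, 1.0)]
52 [(-1.768, 1.0), (-1.592, 1.0), (-1.42, 1.0), (-1.244, 1.0), (-1.064, 12.5), (-0.892, 1.5), (-0.716, 0.6), (-0.542, 1.2)]
white 59 -1.067 42
white 61 -1.065 42
white 63 -1.065 40
```

The wedge is at −1.066 and the needle at −1.083, so 0.017 rad (0.7 mm) is left. I replay the approach exactly with 1.1 mm more push.

Request:
arm_command --pt "-0.03 0 -0.0155 0" --pt "-0.03 0 -0.0155 0" --pt "-0.03 0 -0.0155 0" --pt "-0.03 0 -0.0155 0" --pt "0 0 0 0"

```text
time: 17.45
tool_pos: [569.7, -144.7, 198.5]
tcp_rot: [-1.572, 0.002, -1.402]
contact_force: [0.0, 0.0, -0.4]
grip_width: 0.3
```

Request:
arm_command --pt "0 0.036 0 0" --pt "0 0.03 0 0" --pt "0 0.03 0 0" --pt "0 0.015 0 0" --pt "0 0.005 0 0"

```text
time: 17.95
tool_pos: [571.5, -148.4, 80.0]
tcp_rot: [-1.573, 0.001, -1.405]
contact_force: [0.4, -0.1, 0.3]
grip_width: 0.0
```

Request:
arm_command --pt "0 0 0 0" --pt "-0.006 0 0.006 0" --pt "-0.004 0 0.004 0" --pt "0 0 0 0" --pt "0 0 0 0"

```text
time: 18.45
tool_pos: [580.9, -137.0, 82.0]
tcp_rot: [-1.57, -0.001, -1.405]
contact_force: [-0.5, -0.1, -0.4]
grip_width: 0.5
```

Request:
arm_command --pt "-0.0015 0 0.0015 0" --pt "-0.001 0 0.0014 0" --pt "0 0 0 0" --pt "0 0 0 0"

```text
time: 18.85
tool_pos: [582.9, -134.5, 81.4]
tcp_rot: [-1.571, -0.0, -1.406]
contact_force: [-0.3, -0.5, 0.9]
grip_width: 0.5
```

Request:
arm_command --pt "0.006 0 -0.006 0" --pt "0.0065 0 -0.007 0" --pt "0 -0.04 0 0" --pt "0 -0.04 0 0" --pt "0 -0.036 0 0"

```text
time: 19.35
tool_pos: [571.7, -149.6, 199.1]
tcp_rot: [-1.571, -0.0, -1.407]
contact_force: [1.0, 0.5, 0.1]
grip_width: 0.4
```

Request:
arm_command --pt "0.03 0 0.0155 0" --pt "0.03 0 0.0155 0" --pt "0.03 0 0.0155 0" --pt "0.03 0 0.0155 0" --pt "0 0 0 0"

```text
time: 19.85
tool_pos: [653.4, -261.3, 195.9]
tcp_rot: [-1.571, -0.001, -1.409]
contact_force: [-0.5, 0.8, -0.8]
grip_width: 0.5
```

Request:
arm_command --pt "0 0 0 0" --pt "0 0 0 0"

```text
time: 20.05
tool_pos: [652.4, -256.6, 197.4]
tcp_rot: [-1.571, 0.001, -1.406]
contact_force: [-0.5, -0.2, -0.0]
grip_width: 0.4
```

```bash
python3 m.py w8; python3 meas.py w8 | grep -v "^5"; python3 - <<'E'
from h import *
s=np.load("s.npy"); c=dict(np.load("w2.npz"))
b=lambda uv,z: w2s(s,wray(c,np.array(uv)/1.5625,z))
for zt in (67,101):
  t=b((203,312),zt)-b((276,192),72); print("hasp",zt,np.hypot(*t).round(1),np.arctan2(-t[0],t[1]).round(3))
c=vision.capture("scene"); cv2.imwrite("pics/f.png",cv2.resize(c["img"][120:280,130:344,::-1],None,fx=3.73,fy=3.73,interpolation=cv2.INTER_CUBIC))
E
```

```text
[ -6.9068419  -85.84867689] 197.4406191376081 yawerr -0.0019494169996066013 [-0.5 -0.2 -0. ] 20.05
crop 170 14 3.5502958579881656
centre [  -4.45 -104.9 ] R 56.1
25 [(-1.084, 4.1)]
30 [(-1.08, 4.0)]
35 [(-1.083, 3.8)]
38 [(-1.083, 4.1)]
40 [(-1.082, 4.0)]
42 [(-1.084, 4.0)]
44 [(-1.07, 2.5)]
46 [(-1.07, 6.4), (-0.544, 0.9)]
48 [(-1.598, 0.8), (-1.067, 10.0), (-0.544, 1.0)]
white 59 -1.068 41
white 61 -1.067 42
white 63 -1.066 40
hasp 67 103.6 0.928
hasp 101 85.4 0.99
```

View pics/f.png

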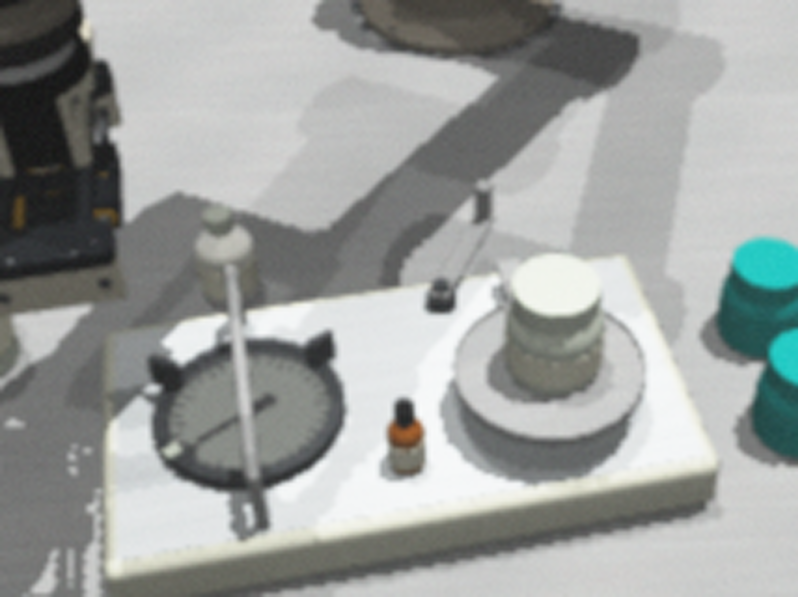

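Final view: the hasp is open with its tab at (484,190). The jar stands on the raised pan, the vial and flask are upright, and the zero bar at (172,450) is in line with the needle. The last push hardly reached the wing, so the residual is still 0.015 rad. The hasp reads about 1.0, which is thin against the 0.9 limit. There is time to improve both, so I check the hasp from the fixed cameras.

```bash
python3 - <<'E'
from h import *
s=np.load("s.npy"); c=vision.capture("scene")
b=lambda uv,z: w2s(s,ray(c,np.array(uv)/3.73-.5+[130,120],z))
tab=b((484,187),101); piv=b((441,288),75); hub=b((249,411),63); print(tab,piv,hub)
for q in (piv,np.array([-85,50])+hub-[0,-105]): t=tab-q; print(np.hypot(*t),np.arctan2(-t[0],t[1]))
E
```

```text
[-158.3291396   103.14882741] [-77.87252491  51.39846949] [   3.1189971  -102.92230889]
95.66277432635839 0.9992104534917506
91.93790604774858 0.9818370169503859
```

Request:
arm_command --pt "-0.03 0 -0.0155 0" --pt "-0.03 0 -0.0155 0" --pt "-0.03 0 -0.0155 0" --pt "-0.03 0 -0.0155 0" --pt "0 0 0 0"

```text
time: 20.7
tool_pos: [569.8, -145.0, 198.3]
tcp_rot: [-1.572, 0.001, -1.403]
contact_force: [-0.6, -0.4, -0.1]
grip_width: 0.5
```

Request:
arm_command --pt "0 0.036 0 0" --pt "0 0.03 0 0" --pt "0 0.03 0 0" --pt "0 0.015 0 0" --pt "0 0.005 0 0"

```text
time: 21.2
tool_pos: [571.5, -148.6, 79.9]
tcp_rot: [-1.573, 0.001, -1.406]
contact_force: [-0.7, -0.0, -0.1]
grip_width: 0.5
```

Request:
arm_command --pt "0 0 0 0" --pt "-0.006 0 0.006 0" --pt "-0.004 0 0.005 0" --pt "0 0 0 0" --pt "0 0 0 0"

```text
time: 21.7
tool_pos: [581.9, -136.9, 82.0]
tcp_rot: [-1.57, -0.001, -1.405]
contact_force: [0.6, -0.0, 0.5]
grip_width: 0.2
```

Request:
arm_command --pt "-0.0015 0 0.0015 0" --pt "-0.0015 0 0.0015 0" --pt "0 0 0 0" --pt "0 0 0 0"

```text
time: 22.1
tool_pos: [583.9, -133.9, 81.5]
tcp_rot: [-1.571, -0.0, -1.406]
contact_force: [0.1, -0.9, -0.2]
grip_width: 0.5
```

Request:
arm_command --pt "0.006 0 -0.006 0" --pt "0.007 0 -0.008 0" --pt "0 -0.04 0 0" --pt "0 -0.04 0 0" --pt "0 -0.036 0 0"

```text
time: 22.6
tool_pos: [571.6, -149.6, 199.1]
tcp_rot: [-1.571, -0.0, -1.407]
contact_force: [0.3, 0.1, -0.8]
grip_width: 0.7
```

Request:
arm_command --pt "0.03 0 0.0155 0" --pt "0.03 0 0.0155 0" --pt "0.03 0 0.0155 0" --pt "0.03 0 0.0155 0" --pt "0 0 0 0"

```text
time: 23.1
tool_pos: [653.3, -261.2, 195.8]
tcp_rot: [-1.571, -0.001, -1.409]
contact_force: [-1.1, 0.6, -0.2]
grip_width: 0.4
```

Request:
arm_command --pt "0 0 0 0" --pt "0 0 0 0"

```text
time: 23.3
tool_pos: [652.3, -256.5, 197.4]
tcp_rot: [-1.571, 0.001, -1.406]
contact_force: [-0.2, -0.5, -0.0]
grip_width: 0.6
```

```bash
python3 m.py w9; python3 meas.py w9 | grep -v "^[25]"
```

```text
[ -6.93807851 -85.81019602] 197.4231948595483 yawerr -0.0019680634503882466 [-0.2 -0.5 -0. ] 23.3
crop 170 14 3.5502958579881656
centre [  -4.45 -104.84] R 56.1
30 [(-1.081, 4.1)]
35 [(-1.083, 3.8)]
38 [(-1.082, 4.4)]
40 [(-1.083, 4.3)]
42 [(-1.084, 4.2)]
44 [(-1.09, 2.5)]
46 [(-1.086, 6.1), (-0.56, 0.9)]
48 [(-1.085, 9.6), (-0.562, 1.2)]
white 59 -1.088 42
white 61 -1.084 41
white 63 -1.083 41
```

The wedge (−1.086) and needle (−1.083) now coincide. The hasp measures 0.98–1.03 rad from two cameras, past 0.9, and the gripper is clear, so I hand in.

```bash
python3 -c "
from plant import job; print(job.close_job())"
```

```text
the job is handed in; nothing more can be done
None
```

I swung the hasp clear of the catch, the needle swung to the jar's weight, and I then turned the bezel until the zero wedge stood under the needle. The job was handed in at about 23 s, with the gripper clear of everything.

- **Zero:** in the last wrist picture the needle is at −1.083 rad and the wedge at −1.086 rad (white bar −1.085), so they agree within about 0.003 rad. One corrective push before the last hardly moved the bezel and was repeated.
- **Hasp:** I measured it at 0.98 to 1.03 rad, from two cameras. That is beyond the 0.9 needed, but only by about 0.1 rad, and I did not push it further. One calculation gave 0.93, but it assumed the wrong height for the tab, so I did not use it.
- **Other things:** in the last scene view, taken before the final 1 mm nudge, the jar stood on the raised pan and the vial and flask were upright.
- **Force:** the highest wrist-force reading was about 22 N, with the finger briefly wedged against the hasp tab.
- **Disagreement:** the wrist and scene cameras put the dial centre about 7 mm apart. I read the needle and wedge from the same wrist picture, relative to its own centre, so this should not affect the zero.

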